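# Open a label printer for a roll change

### The arm

A 7-joint arm with a two-finger parallel gripper is mounted at the origin on the work surface. World frame = base frame: x ahead of the robot, y to its left, z up, the work surface at z = 0. Lengths are in m, angles in rad, forces in N, time in s.
With the tool pointing down it reaches from about 0.425 to 0.925 m from the base axis. Payload 6.8 kg.
Tool frame: the origin (TCP) lies midway between the tips of the shut fingers; the grasp point (between the pads) lies 19 mm behind it; z points along the fingers, y is the direction in which the jaws open and shut (so a half turn about z gives the same grasp; the last joint's range is limited). The gripper opens to 85 mm and grips with 20 to 120 N. Pads are 22 mm wide; open, the fingers measure 114 mm over their backs; the gripper's body (76 mm by 85 mm) begins 54 mm behind the grasp point. The pads swing forward as they close: fully open they stand 13 mm farther back than shut.
Start: joints at [1.211, 0.477, 0.022, 1.555, -0.011, 1.109, -0.083], TCP at [0.168, -0.654, 0.231] pointing down, gripper open.
Joint ranges: [-2.96, 2.96], [-0.34, 2.1], [-1.41, 1.46], [0.24, 2.44], [-1.37, 4.51], [0.17, 1.92], [-2.96, 2.96]. Speed limits (rad/s): [2.39, 2.39, 3.14, 3.14, 3.14, 3.14, 3.14].

### API

Orientations are given as a unit quaternion [w, x, y, z].
In Python, from station import status, eyes, workorder gives the robot as it stands. The module is installed in compiled form; this text tells all that it offers.
- The arm moves only by the shell command python3 -m jog 'ROWS' [FORCE]. ROWS is text: rows parted by semicolons, each of 7 numbers parted by spaces: the shift along the tool's x, y, z in m, then the turn, a rotation vector about the tool's x, y, z in degrees, then the finger opening in m, from 0 to 0.0854. In form: dx dy dz rx ry rz jaw; .... A call has 1 to 5 rows; each row is the pose to reach, as a shift and turn from the pose commanded when the call began, along the tool's axes at that moment; what a row does not reach only later rows make up. A row lasts 1/10 s, in which the tool goes at most 50 mm and 8.59 degrees, less where a joint would pass 70% of its speed; a pose out of reach is approached as far as the arm can. A call with a gripper value outside its range is refused whole. The fingers move at their own pace and stop on an object; FORCE is the grip in N (left out, the last holds). Time passes only in rows, so rows that repeat a pose let the fingers close. It gives the time, the measured TCP pose, the force and the opening at its end, in the units of the state.
- status.get_obs(): the state, without advancing time (a new reading comes with each control period).
- eyes.read_camera(name): name is "scene" or "top"; returns a dict with "image" (400x640x3 uint8, red, green, blue), "intrinsics" (3x3 intrinsics, pixels), "position" and "orientation" of the camera in the world. Camera axes: x right, y up, looking along -z (the intrinsics and any distortion apply to the point x, -y, -z); pixel columns grow to the right and rows downward; lengths in m; the calibration is good to about 2 mm. A picture is of the moment at which its call begins. There is no depth.
- workorder.hand_in(): hands the job in, once; it reports no verdict.
The state is a dict: "t": time; "q": joint angles; "joint_vel": joint speeds; "joint_torque": joint torques, N m; "eef_pos": TCP position; "tool_rot": TCP orientation; "contact_force": force on the tool from outside, world axes, zero at the start; "torque": the same for the moment, N m; "gripper_width": opening from 0.0 (shut) to 1.0 (fully open).
Only numpy, scipy, OpenCV 4.12 (cv2) and the standard library are available. Lean on these libraries where they do the work, as an engineer would, in place of code of your own. Each camera call takes 0.05 s, during which the arm holds its last target.

### The job

The label printer has run out of labels: get it ready for a new roll, using only your fingertips. First press the pause key (the large round one) fully down and let it go; then push the head lever back from the printer's front, past its first click to the second, fully open stop, and slide the roll retainer outward to the end of its hanger. Leave the feed key and the print head untouched, do not pick anything up, and leave the empty core on the hanger and everything else on the bench where it is.

Things in the scene. Friction and masses are not known exactly. Their poses are not given: they have to be found in the camera images.
- printer: Grey label printer fixed to the bench, 300 mm deep (x), 250 wide (y). Origin: centre of its underside; +x from its front (keys, lever) to its rear, z up. At y > 20 mm the closed housing: top z 190 mm at the control panel (x < -55), 215 at the folded cover behind. At y < 20 the open media bay: print mechanism in front, roll hanger behind.
- pause (a joint): Travel of the pause key, m: 0 up, 0.005 fully down. A spring pushes it back up; about 5 N at the bottom.
- pause_top (a point): Centre of the top face of the pause key: round, grey, 22 mm across, in a black collar on the control panel at the printer's front edge, on the side next to the media bay. It is pressed straight down. Its top is 21 mm above the panel, the collar (38 mm across) 9 mm lower.
- feed (a joint): Travel of the feed key, m: 0 up, 0.003 down. Not to be pressed.
- feed_top (a point): Centre of the top of the feed key: small, oblong, 9 by 16 mm, on the control panel 59 mm to the printer's +y side of the pause key.
- lever (a joint): Angle of the black head lever, rad, about the printer's y: 0 closed (leans 0.40 from upright to the front), 0.60 first click (leans 0.20 to the rear), 1.20 second stop, fully open (leans 0.80 to the rear). A detent holds it in each: about 5 N square to the tip to pass a hump, 12 N level against friction; past the second hump, near 0.93, it carries on to the stop by itself.
- lever_pivot (a point): Point on the lever's pivot axis in the middle of the lever's width, 145 mm above the bench (printer frame x -75, y -85 mm).
- lever_tip (a point): Middle of the lever's end, 88 mm from the pivot. The last 36 mm of the lever are a thumb paddle, 28 mm wide along the printer's y and 14 mm thick; below it the arm is 12 mm wide and 11 mm thick.
- head: Aluminium print head carrier, 82 by 110 mm, in the mechanism under the lever; origin on its rear hinge, 115 mm above the bench. Its top lies 125 mm above the bench closed, its front edge up to 150 mm when the lever has raised it. Delicate: not to be touched.
- retainer (a joint): Travel of the roll retainer along the hanger, m: grows outward (toward the printer's -y, away from the housing); 0 innermost, 0.060 at the outer end of the hanger. It slides stiffly (about 2 N) and stays where it is left.
- retainer_top (a point): Middle of the top edge of the roll retainer: dark upright plate, 60 mm wide along the printer's x, 5 mm thick along y, its top 198 mm above the bench, sliding on the round hanger bar (axis 130 mm above the bench, printer frame x 60 mm), on the outer side of the empty core.
- core: Empty cardboard label core, loose, hanging on the hanger bar between the housing and the retainer, axis along the printer's y: 46 mm outside diameter, 58 mm long. Origin at its centre. Its top lies 144 mm above the bench.
- cutter: Dark box cutter, 130 by 26 mm, 18 mm high, lying loose on the folded cover. Origin under its middle.
- label_roll: New roll of labels standing flat on the bench beside the media bay: 100 mm diameter, 58 mm high. Origin under its middle.
- bottle: White jar, 60 mm diameter, 115 mm high, on the bench. Origin under its middle.
- carton: Small black carton, 75 by 60 mm, 105 mm high, on the bench. Origin under its middle.
- tape: Roll of brown tape lying flat on the bench, 100 mm diameter, 48 mm high. Origin under its middle.
- scanner: Dark handheld scanner terminal lying on the bench, 155 by 74 mm, 26 mm high. Origin under its middle.
Mind the look-alikes: they are no part of the job. What is meant by the core is not turquoise, and is the larger of those in its own colour.

How it is judged:
By the outcome, as a careful person would: the job done as asked, in the order asked, and still so for the second after the job is handed in, with the robot touching nothing.
It also fails if it takes over 54 s, if anything falls off the work surface, if the arm or the gripper's body presses on something with over 40 N, if the wrist force passes 120 N, or if a joint passes its speed limit or range.

## Working session

There is one attempt and no reset: what is moved stays moved. The work goes in short steps, Python scripts to look and compute and a shell command to move; the robot and the scene stay as the last step left them, time stands still between calls to the robot, and variables do not carry over. Pictures are saved under pics/ and viewed, and the job is handed in when it is done.

```bash
mkdir -p pics; cat > h.py <<'E'
import numpy as np, cv2
from scipy.spatial.transform import Rotation as R
from station import status, eyes, workorder
def cam(n):
    c=eyes.read_camera(n); return c
def Rc(c):
    o=np.array(c['orientation'])
    return o if o.shape==(3,3) else R.from_quat(o[[1,2,3,0]]).as_matrix()
def proj(c,p):
    q=(np.atleast_2d(p)-np.array(c['position']))@Rc(c)
    q=q*[1,-1,-1]; K=np.array(c['intrinsics']); u=q@K.T
    return u[:,:2]/u[:,2:]
def ray(c,uv):
    K=np.array(c['intrinsics']); d=np.linalg.solve(K,[uv[0],uv[1],1.])*[1,-1,-1]
    d=Rc(c)@d; return np.array(c['position']),d/np.linalg.norm(d)
def onz(c,uv,z):
    p,d=ray(c,uv); return p+d*(z-p[2])/d[2]
def tri(c1,u1,c2,u2):
    p,d=ray(c1,u1);q,e=ray(c2,u2)
    s=np.linalg.lstsq(np.c_[d,-e],q-p,rcond=None)[0]
    a=p+s[0]*d;b=q+s[1]*e; return (a+b)/2,np.linalg.norm(a-b)
E
python3 - <<'E'
from h import *
import pickle
o=status.get_obs();print(o)
for n in('scene','top'):
    c=cam(n);pickle.dump(c,open(n+'0.pkl','wb'));cv2.imwrite(f'pics/{n}0.png',c['image'][...,::-1])
    print(n,{k:v for k,v in c.items() if k!='image'})
E
```

```text
{'t': 0.0, 'q': array([ 1.21090354,  0.47779503,  0.02231187,  1.55641435, -0.01150238,
        1.10930686, -0.08310975]), 'joint_vel': array([ 0.00105891,  0.00019346, -0.00033517,  0.00017626, -0.00104812,
        0.00036004, -0.00053401]), 'joint_torque': array([ 5.57537132e-04, -5.96438920e+01,  1.60790998e+00, -2.81190044e+01,
        1.24860794e-02,  9.21176921e-03, -4.13003050e-06]), 'eef_pos': array([ 0.16803106, -0.65315651,  0.23034424]), 'tool_rot': array([-8.81507004e-04,  9.92082855e-01,  1.25581856e-01, -1.71122267e-04]), 'contact_force': array([-0.12869062,  0.28950625,  0.064888  ]), 'torque': array([-0.03054603,  0.02918716,  0.01468116]), 'gripper_width': 1.002333403960481}
scene {'intrinsics': array([[514.09107691,   0.        , 327.16417613],
       [  0.        , 514.09107691, 195.67684818],
       [  0.        ,   0.        ,   1.        ]]), 'position': array([1.0700669 , 0.54816334, 1.18127311]), 'orientation': array([0.39655214, 0.12048931, 0.28005153, 0.86590985])}
top {'intrinsics': array([[520.55282976,   0.        , 319.75357662],
       [  0.        , 520.55282976, 195.84707344],
       [  0.        ,   0.        ,   1.        ]]), 'position': array([0.3426886 , 0.09245098, 1.3005921 ]), 'orientation': array([ 0.7104203 ,  0.06041579, -0.06483109, -0.69817609])}
```

View pics/scene0.png

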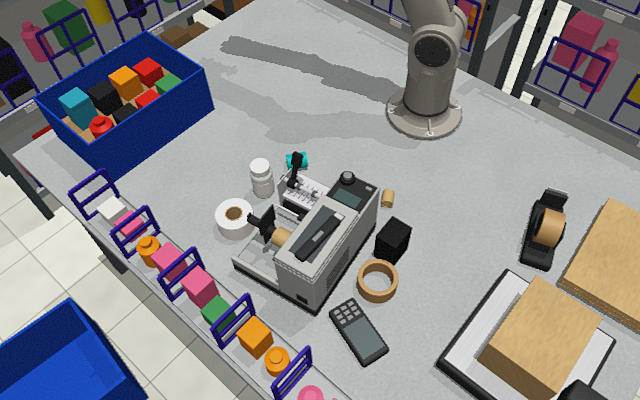

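View pics/top0.png

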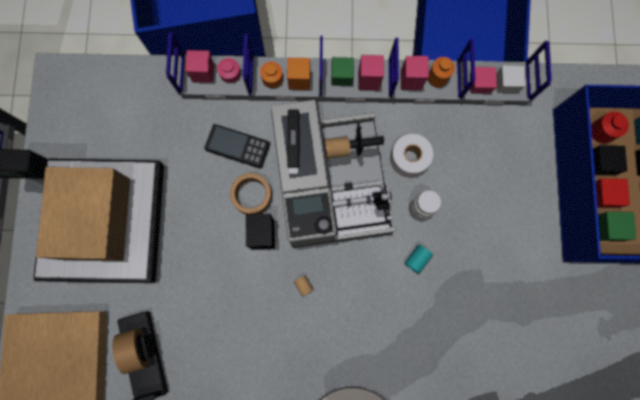

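```bash
python3 - <<'E'
from h import *
import pickle
s=pickle.load(open('scene0.pkl','rb'));t=pickle.load(open('top0.pkl','rb'))
a=cv2.resize(s['image'][140:320,220:400],None,fx=3.3,fy=3.3,interpolation=3)
b=cv2.resize(t['image'][90:250,260:420],None,fx=3.7,fy=3.7,interpolation=3)
cv2.imwrite('pics/sc1.png',a[...,::-1]);cv2.imwrite('pics/tc1.png',b[...,::-1])
E
```

```text
(no output)
```

View pics/sc1.png

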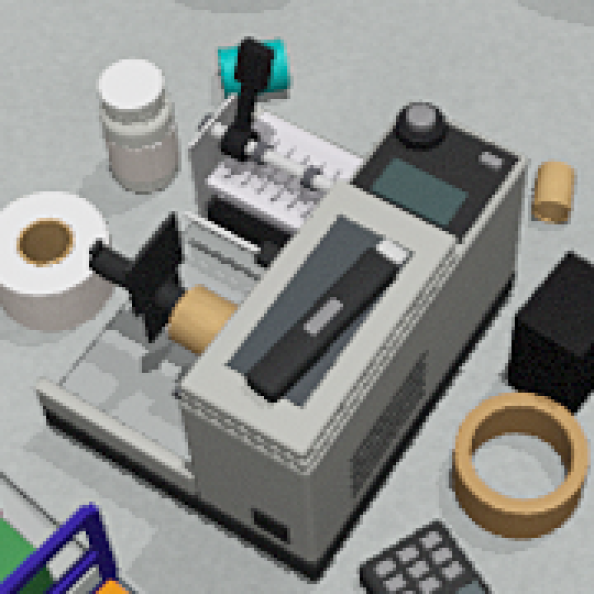

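View pics/tc1.png

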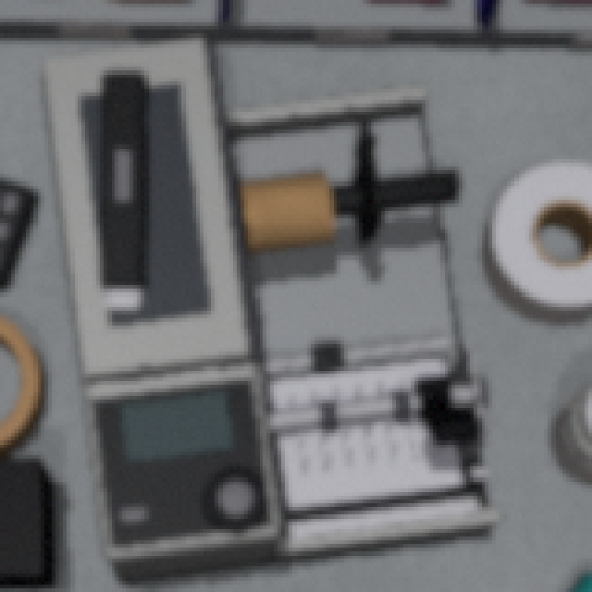

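```bash
python3 - <<'E'
from h import *
import pickle
s=pickle.load(open('scene0.pkl','rb'));t=pickle.load(open('top0.pkl','rb'))
S=lambda x,y:np.array([220+x/3.3,140+y/3.3]);T=lambda x,y:np.array([260+x/3.7,90+y/3.7])
P={'pause':(S(423,114),T(237,497)),'cRL':(S(305,450),T(47,62)),'cRR':(S(181,388),T(208,38)),'cFR':(S(343,183),T(248,362)),
'levertip':(S(252,45),T(450,445)),'ret top':(S(160,240),T(368,180)),'barend':(S(95,252),T(456,187)),'bayRearR':(S(40,388),T(424,92))}
for k,(a,b) in P.items():
    p,e=tri(s,a,t,b);print(k,p.round(4),round(e,4))
for n,c,u in(('s',s,P['pause'][0]),('t',t,P['pause'][1])):
    g=cv2.cvtColor(c['image'],cv2.COLOR_RGB2GRAY).astype(int);x,y=u.round().astype(int)
    print(n,x,y);print(g[y-9:y+10,x-9:x+10])
E
```

```text
pause [0.4766 0.0787 0.2084] 0.0036
cRL [0.7335 0.195  0.2114] 0.0033
cRR [0.7516 0.1009 0.206 ] 0.0055
cFR [0.5568 0.0727 0.2021] 0.002
levertip [ 0.5115 -0.0479  0.2179] 0.0109
ret top [0.6712 0.0022 0.1909] 0.0015
barend [ 0.6858 -0.0588  0.1316] 0.0002
bayRearR [ 0.7719 -0.0455  0.0593] 0.0032
s 348 175
[[181 180 178 182 180 180 182 185 182 183 181 180 182 182 181 182 181 180
  182]
 [182 182 184 180 179 178 181 181 184 181 181 181 179 180 182 182 180 183
  187]
 [179 179 182 180 182 181 178 180 183 182 178 177 183 183 184 183 182 184
  187]
 [183 185 182 182 185 186 187 187 188 185 183 183 183 183 183 183 182 181
  181]
 [181 185 184 183 181 175 183 184 170 192 195 192 186 186 186 186 182 183
  178]
 [183 185 188 188 169 115  95 103 103 118  91 125 177 195 190 185 186 185
  180]
 [184 190 181 115  74 105 139 141 140 145 131  95  87 132 176 190 184 182
  182]
 [188 183 118  31  86 147 153 149 148 150 149 149 120  30 140 201 188 182
  181]
 [185 146  36  26 105 158 151 148 151 148 152 158 142  36  64 158 198 185
  184]
 [178  70  21  29 109 158 151 149 151 153 156 162 144  37  20 
[... 1598 characters left out ...]
 112 112 111 109 104  88  68  45  33  52  80
  102]
 [ 35  33  35  54  78 100 110 113 113 111 108 102  82  60  40  34  45  78
  100]
 [ 35  35  36  44  63  87 100 107 110 107 103  91  71  49  37  33  44  76
  102]
 [ 36  37  33  37  50  68  84  93  96  93  89  73  54  42  34  28  43  75
  103]
 [ 38  34  33  34  39  48  61  67  71  71  63  52  40  35  31  36  46  73
  104]
 [ 45  35  31  31  32  38  40  45  49  47  42  36  36  34  33  41  50  74
  100]
 [ 47  41  36  31  32  33  38  35  38  34  36  36  40  44  50  64  73  89
  105]
 [ 52  50  47  45  42  44  40  41  39  38  41  50  61  73  85  97 105 115
  119]
 [ 73  75  81  82  79  77  74  68  59  58  65  80 100 109 115 121 126 128
  126]]
```

```bash
python3 - <<'E'
from h import *
import pickle
s=pickle.load(open('scene0.pkl','rb'));t=pickle.load(open('top0.pkl','rb'))
S=lambda x,y:np.array([220+x/3.3,140+y/3.3]);T=lambda x,y:np.array([260+x/3.7,90+y/3.7])
for n,z,c,u in[('pause t',.211,t,(323.1,224.2)),('pause s',.211,s,(347.3,174.4)),('cRL t',.215,t,T(47,62)),('cRR t',.215,t,T(208,38)),('cFR t',.215,t,T(248,362)),('cFL t',.215,t,T(85,382)),
 ('cRL s',.215,s,S(305,450)),('cRR s',.215,s,S(181,388)),('barend t',.13,t,T(456,187)),('barend s',.13,s,S(95,252)),('feed t',.195,t,T(133,515)),('feed s',.195,s,S(491,159)),
 ('rettop t',.198,t,T(368,180)),('rettop sL',.198,s,S(178,213)),('rettop sR',.198,s,S(133,254))]:
    print(n,onz(c,u,z).round(4))
E
```

```text
pause t [0.4775 0.0792 0.211 ]
pause s [0.4784 0.0796 0.211 ]
cRL t [0.7331 0.1933 0.215 ]
cRR t [0.7499 0.0986 0.215 ]
cFR t [0.5549 0.0721 0.215 ]
cFL t [0.5415 0.1653 0.215 ]
cRL s [0.7339 0.1978 0.215 ]
cRR s [0.7532 0.1075 0.215 ]
barend t [ 0.6862 -0.0589  0.13  ]
barend s [ 0.6853 -0.0598  0.13  ]
feed t [0.4678 0.1367 0.195 ]
feed s [0.4674 0.1373 0.195 ]
rettop t [0.6696 0.0021 0.198 ]
rettop sL [6.492e-01 3.000e-04 1.980e-01]
rettop sR [0.6942 0.0008 0.198 ]
```

Candidates. Pause key: large round grey key in a black collar at scene (348,174) / top (323,224), against the small oblong feed key at (369,188). Lever: black, scene (296,155). Retainer: dark plate, scene (268,213). Core: the tan one on the hanger, scene (282,237), which I leave alone. The loose tan core at (388,198) and the turquoise one at (297,159) are look-alikes. The close crops confirm these choices.

```bash
cat >> h.py <<'E'
YAW=np.radians(9.5); O=np.array([.6058,.0538,0.])
RP=R.from_euler('z',YAW).as_matrix()
def p2w(p): return O+RP@np.array(p)
def w2p(w): return RP.T@(np.array(w)-O)
def go(pw,yaw=YAW):
    o=status.get_obs();q=o['tool_rot'];r=R.from_quat(np.array(q)[[1,2,3,0]])
    tgt=R.from_euler('z',yaw)*R.from_euler('x',np.pi)
    d=r.inv().apply(np.array(pw)-o['eef_pos']);rv=np.degrees((r.inv()*tgt).as_rotvec())
    print('tgt',np.round(pw,4),'shift',d.round(4),'turn',rv.round(2),'F',o['contact_force'].round(2),'t',round(o['t'],2),'P',w2p(o['eef_pos']).round(4))
E
python3 - <<'E'
from h import *
go([.40,-.35,.31]);go([.478,.0794,.25]);print(w2p([.478,.0794,0]),p2w([-.075,-.085,.145]))
E
```

```text
tgt [ 0.4  -0.35  0.31] shift [ 0.3002 -0.236  -0.0792] turn [-0.09  0.01  4.93] F [-0.6   0.12 -0.01] t 0.1 P [-0.5484 -0.625   0.2304]
tgt [0.478  0.0794 0.25  ] shift [ 0.4827 -0.6323 -0.0186] turn [-0.09  0.01  4.93] F [-0.6   0.12 -0.01] t 0.1 P [-0.5484 -0.625   0.2304]
[-0.12182208  0.046342    0.        ] [ 0.54585763 -0.04241285  0.145     ]
```

```bash
python3 -m jog '0 0 -0.04 0 0 0 0; 0.04 -0.03 -0.08 0 0 0 0; 0.08 -0.06 -0.08 -0.09 0 4.93 0; 0.12 -0.09 -0.08 -0.09 0 4.93 0; 0.16 -0.12 -0.08 -0.09 0 4.93 0'
python3 - <<'E'
from h import *
go([.40,-.35,.31]);go([.478,.0794,.26])
E
```

```text
t: 0.6
eef_pos: [0.2869, -0.505, 0.3115]
tool_rot: [0.001, 0.997, 0.083, 0.0]
contact_force: [1.2, 0.0, -0.4]
gripper_width: 0.14
tgt [ 0.4  -0.35  0.31] shift [ 0.137  -0.1343  0.0013] turn [ 0.12 -0.02 -0.03] F [ 1.22  0.02 -0.38] t 0.6 P [-0.4067 -0.4985  0.3115]
tgt [0.478  0.0794 0.26  ] shift [ 0.2845 -0.5451  0.0505] turn [ 0.12 -0.02 -0.03] F [ 1.22  0.02 -0.38] t 0.6 P [-0.4067 -0.4985  0.3115]
```

```bash
python3 -m jog '0.035 -0.035 0 0 0 0 0; 0.07 -0.07 0 0 0 0 0; 0.105 -0.105 0 0 0 0 0; 0.137 -0.134 0 0 0 0 0; 0.155 -0.18 0 0 0 0 0'
python3 -m jog '0.015 -0.045 0 0 0 0 0; 0.03 -0.09 0 0 0 0 0; 0.045 -0.135 0 0 0 0 0; 0.06 -0.18 0 0 0 0 0; 0.075 -0.225 0 0 0 0 0'
python3 - <<'E'
from h import *
go([.478,.0794,.25])
E
```

```text
t: 1.1
eef_pos: [0.4111, -0.3023, 0.3106]
tool_rot: [0.001, 0.997, 0.083, 0.0]
contact_force: [0.6, -0.1, 0.7]
gripper_width: -0.0
t: 1.6
eef_pos: [0.4457, -0.0674, 0.3105]
tool_rot: [0.001, 0.997, 0.083, 0.0]
contact_force: [1.1, -0.4, 0.0]
gripper_width: 0.002
tgt [0.478  0.0794 0.25  ] shift [ 0.056  -0.1396  0.0602] turn [ 0.11  0.01 -0.01] F [ 1.05 -0.4   0.04] t 1.6 P [-0.1779 -0.0931  0.3105]
```

```bash
python3 -m jog '0.02 -0.045 0 0 0 0 0; 0.038 -0.09 0 0 0 0 0; 0.056 -0.14 0 0 0 0 0; 0.056 -0.14 0.03 0.1 0 0 0; 0.056 -0.14 0.06 0.1 0 0 0'
python3 -m jog '0 0 0 0 0 0 0; 0 0 0 0 0 0 0'
python3 - <<'E'
from h import *
go([.478,.0794,.22])
for n in('scene','top'):
    c=cam(n);o=status.get_obs()
    x,y=proj(c,o['eef_pos'])[0];print(n,x,y,proj(c,[.478,.0794,.211]))
    x,y=int(x),int(y)
    cv2.imwrite(f'pics/{n}1.png',cv2.resize(c['image'][y-60:y+60,x-70:x+70,::-1],None,fx=5,fy=5,interpolation=3))
E
```

```text
t: 2.1
eef_pos: [0.4787, 0.0805, 0.2502]
tool_rot: [-0.0, 0.996, 0.085, 0.001]
contact_force: [0.8, -0.1, -0.5]
gripper_width: 0.001
t: 2.3
eef_pos: [0.478, 0.0778, 0.2505]
tool_rot: [-0.0, 0.997, 0.083, -0.001]
contact_force: [0.8, -0.1, 1.1]
gripper_width: 0.002
tgt [0.478  0.0794 0.22  ] shift [ 0.0003 -0.0016  0.0305] turn [-0.02  0.07 -0.02] F [ 0.85 -0.11  1.05] t 2.3 P [-0.1221  0.0447  0.2505]
scene 346.92755131369506 163.41266692382104 [[347.32972828 174.25348292]]
top 324.02987115622125 220.93592856044168 [[323.01060813 223.96955834]]
```

View pics/scene1.png

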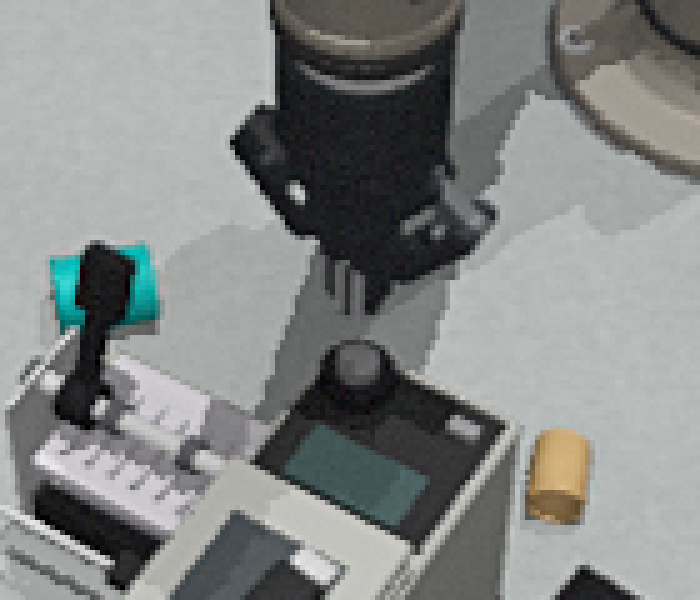

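View pics/top1.png

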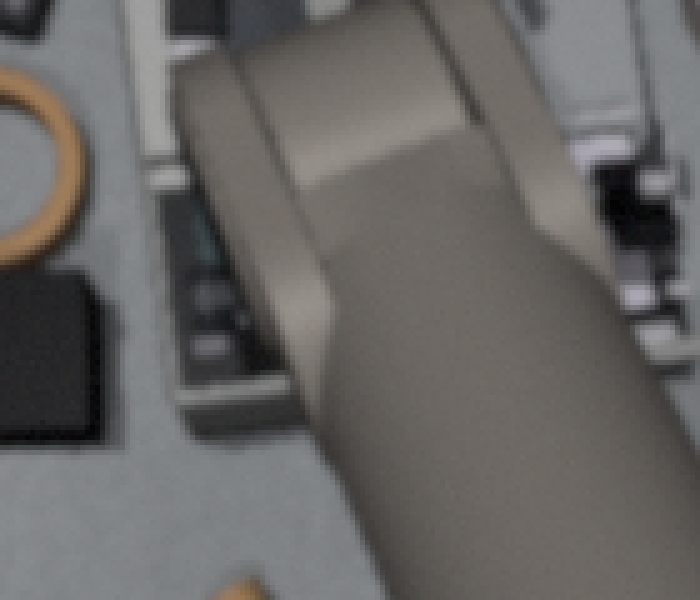

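The shut fingertips (crop tip at about (355,310)) are directly above the pause key at crop (358,365). The lever, the feed key and the core on the hanger are undisturbed. I'm pressing now.

```bash
python3 -m jog '0 -0.0015 0.015 0 0 0 0; 0 -0.0015 0.03 0 0 0 0; 0 -0.0015 0.034 0 0 0 0; 0 -0.0015 0.036 0 0 0 0; 0 -0.0015 0.038 0 0 0 0'
python3 -m jog '0 0 0.002 0 0 0 0; 0 0 0.004 0 0 0 0; 0 0 0.004 0 0 0 0'
python3 - <<'E'
from h import *
go([.478,.0794,.205])
E
```

```text
t: 2.9
eef_pos: [0.4788, 0.0795, 0.2134]
tool_rot: [-0.0, 0.997, 0.083, 0.001]
contact_force: [0.2, -0.3, -0.3]
gripper_width: 0.001
t: 3.2
eef_pos: [0.4786, 0.0796, 0.2089]
tool_rot: [-0.0, 0.997, 0.083, 0.001]
contact_force: [0.5, 0.0, 3.3]
gripper_width: 0.002
tgt [0.478  0.0794 0.205 ] shift [-0.0006  0.0001  0.0038] turn [-0.01 -0.08 -0.01] F [0.54 0.04 3.25] t 3.2 P [-0.1212  0.0464  0.2089]
```

```bash
python3 -m jog '0 0 0.002 0 0 0 0; 0 0 0.003 0 0 0 0; 0 0 0.003 0 0 0 0'
python3 -m jog '0 0 0.001 0 0 0 0; 0 0 0.002 0 0 0 0; 0 0 0.002 0 0 0 0'
```

```text
t: 3.5
eef_pos: [0.4786, 0.0796, 0.2061]
tool_rot: [-0.0, 0.997, 0.083, 0.001]
contact_force: [-0.7, -0.7, 6.9]
gripper_width: 0.003
t: 3.8
eef_pos: [0.4787, 0.0796, 0.2058]
tool_rot: [0.0, 0.997, 0.083, 0.001]
contact_force: [-6.8, -2.8, 23.2]
gripper_width: -0.003
```

The key has bottomed: the force jumped to 23 N with no further travel. Releasing it.

```bash
python3 -m jog '0 0 -0.02 0 0 0 0; 0 0 -0.05 0 0 0 0; 0 0 -0.06 0 0 0 0; 0 0 -0.06 0 0 0 0'
python3 - <<'E'
from h import *
c=cam('scene');x,y=347,175
cv2.imwrite('pics/scene2.png',cv2.resize(c['image'][y-50:y+50,x-80:x+60,::-1],None,fx=5,fy=5,interpolation=3))
go(p2w([-.165,-.085,.265]));go(p2w([-.165,-.085,.200]))
E
```

```text
t: 4.2
eef_pos: [0.4787, 0.0797, 0.2643]
tool_rot: [-0.0, 0.997, 0.083, 0.001]
contact_force: [0.1, -0.7, 0.4]
gripper_width: 0.002
tgt [ 0.4571 -0.0573  0.265 ] shift [-0.043   0.1313 -0.0019] turn [ 0.   -0.02 -0.02] F [-0.06 -0.18 -0.3 ] t 4.25 P [-0.1219  0.0463  0.2631]
tgt [ 0.4571 -0.0573  0.2   ] shift [-0.0431  0.1313  0.0631] turn [ 0.   -0.02 -0.02] F [-0.06 -0.18 -0.3 ] t 4.25 P [-0.1219  0.0463  0.2631]
```

View pics/scene2.png

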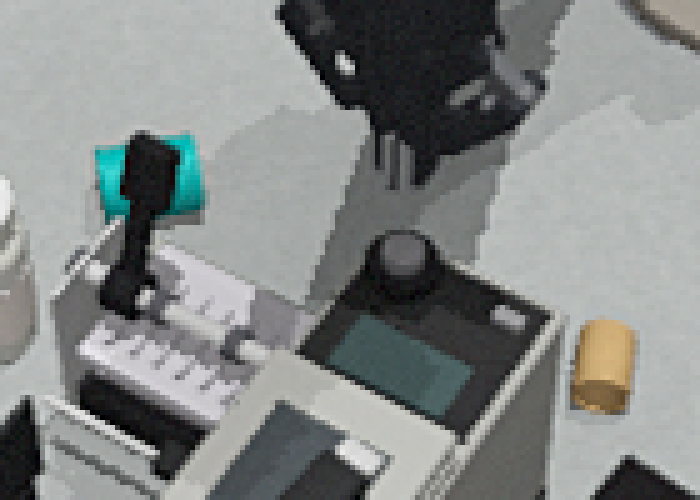

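The pause key is back up (crop (403,255)) and the feed key is untouched. Next I position in front of the lever.

```bash
python3 -m jog '-0.02 0.03 0 0 0 0 0; -0.035 0.075 0 0 0 0 0; -0.04 0.115 0 0 0 0 0; -0.04 0.131 0.02 0 0 0 0; -0.04 0.131 0.063 0 0 0 0'
python3 -m jog '0 0 0 0 0 0 0; 0.012 0 0 0 0 0 0; 0.02 0 0 0 0 0 0'
python3 - <<'E'
from h import *
go(p2w([-.14,-.085,.200]))
c=cam('scene');x,y=310,165
print(proj(c,status.get_obs()['eef_pos']))
cv2.imwrite('pics/scene3.png',cv2.resize(c['image'][y-50:y+50,x-70:x+70,::-1],None,fx=5,fy=5,interpolation=3))
E
```

```text
t: 4.75
eef_pos: [0.4617, -0.0598, 0.2006]
tool_rot: [0.001, 0.997, 0.08, 0.002]
contact_force: [1.0, 0.2, -1.3]
gripper_width: 0.001
t: 5.05
eef_pos: [0.4819, -0.0521, 0.2017]
tool_rot: [-0.0, 0.997, 0.083, 0.001]
contact_force: [0.5, 0.8, -0.1]
gripper_width: 0.003
tgt [ 0.4817 -0.0531  0.2   ] shift [-0.0004  0.001   0.0017] turn [-0.   -0.13  0.07] F [ 0.46  0.85 -0.06] t 5.05 P [-0.1396 -0.084   0.2017]
[[305.43419542 150.83602225]]
```

View pics/scene3.png

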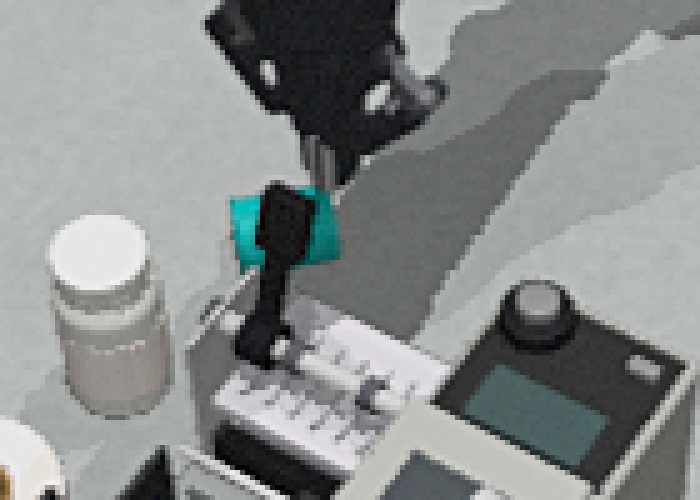

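```bash
python3 -m jog '0.008 0.001 0.001 0 0 0 0; 0.016 0.001 0.001 0 0 0 0; 0.024 0.001 0.001 0 0 0 0; 0.032 0.001 0.001 0 0 0 0; 0.036 0.001 0.001 0 0 0 0'
python3 -m jog '0.007 0 0 0 0 0 0; 0.014 0 0 0 0 0 0; 0.02 0 0 0 0 0 0'
python3 - <<'E'
from h import *
go(p2w([-.054,-.085,.200]))
c=cam('scene');x,y=310,165
cv2.imwrite('pics/scene4.png',cv2.resize(c['image'][y-50:y+50,x-70:x+70,::-1],None,fx=5,fy=5,interpolation=3))
E
```

```text
t: 5.6
eef_pos: [0.5152, -0.0483, 0.1994]
tool_rot: [0.0, 0.997, 0.083, -0.001]
contact_force: [-4.7, -0.6, 2.8]
gripper_width: 0.002
t: 5.9
eef_pos: [0.5365, -0.0444, 0.1996]
tool_rot: [-0.0, 0.997, 0.083, 0.001]
contact_force: [0.1, 0.6, 0.0]
gripper_width: 0.003
tgt [ 0.5666 -0.0389  0.2   ] shift [ 0.0305 -0.0004 -0.0004] turn [-0.02 -0.08  0.01] F [0.13 0.62 0.  ] t 5.9 P [-0.0845 -0.0854  0.1996]
```

View pics/scene4.png

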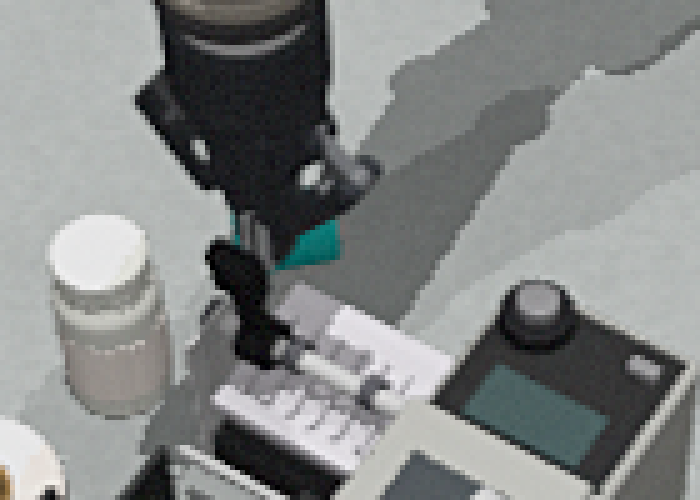

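The lever is leaning slightly to the rear, at the first click (paddle at crop (240,270)). I'm carrying on.

```bash
python3 -m jog '0.006 0 0 0 0 0 0; 0.012 0 0 0 0 0 0; 0.018 0 0 0 0 0 0; 0.024 0 0 0 0 0 0; 0.030 0 0 0 0 0 0'
python3 -m jog '0.004 0 0 0 0 0 0; 0.006 0 0 0 0 0 0; 0.006 0 0 0 0 0 0'
python3 - <<'E'
from h import *
go(p2w([-.13,-.085,.200]))
c=cam('scene');x,y=310,165
cv2.imwrite('pics/scene5.png',cv2.resize(c['image'][y-50:y+50,x-70:x+70,::-1],None,fx=5,fy=5,interpolation=3))
E
```

```text
t: 6.45
eef_pos: [0.5627, -0.0403, 0.1979]
tool_rot: [0.0, 0.997, 0.083, -0.003]
contact_force: [-2.8, -0.3, -0.6]
gripper_width: -0.001
t: 6.75
eef_pos: [0.5717, -0.0386, 0.1998]
tool_rot: [-0.0, 0.997, 0.083, 0.001]
contact_force: [0.6, 0.5, 1.0]
gripper_width: 0.0
tgt [ 0.4916 -0.0515  0.2   ] shift [-0.0811 -0.0005 -0.0004] turn [-0.01 -0.09  0.01] F [0.59 0.48 0.96] t 6.75 P [-0.0489 -0.0855  0.1998]
```

View pics/scene5.png

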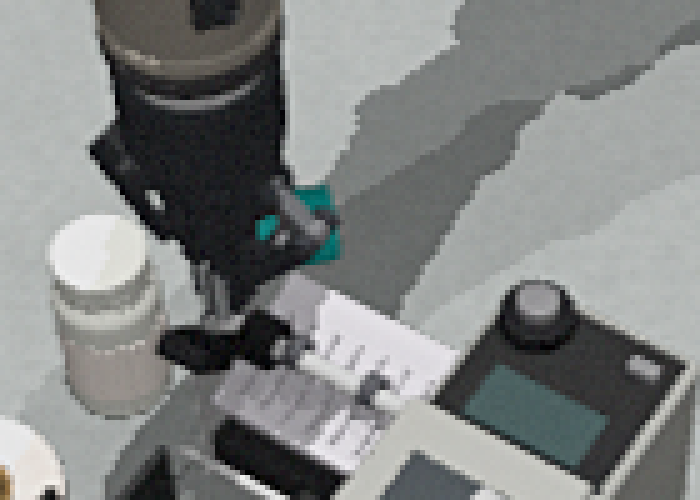

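The lever now lies well to the rear (paddle at crop (195,345)) and there is no contact force. I'll retreat upward and check it.

```bash
python3 -m jog '-0.02 0 -0.01 0 0 0 0; -0.03 0 -0.06 0 0 0 0; -0.05 -0.03 -0.1 0 0 0 0; -0.05 -0.06 -0.1 0 0 0 0'
python3 - <<'E'
from h import *
for n,x,y in(('scene',290,205),('top',350,170)):
    c=cam(n)
    cv2.imwrite(f'pics/{n}6.png',cv2.resize(c['image'][y-60:y+60,x-70:x+70,::-1],None,fx=5,fy=5,interpolation=3))
    for L in(.2,.8):print(n,L,proj(c,p2w([-.075+.088*np.sin(L),-.085,.145+.088*np.cos(L)]))[0]-[x-70,y-60])
    for yy in(-.05,-.06,-.07):print(n,yy,((proj(c,[p2w([.03,yy,.198]),p2w([.09,yy,.198])])-[x-70,y-60])*5).round())
E
```

```text
t: 7.2
eef_pos: [0.5128, 0.0114, 0.3047]
tool_rot: [0.001, 0.997, 0.081, 0.004]
contact_force: [0.2, -0.1, -0.4]
gripper_width: 0.0
scene 0.2 [66.02298628 19.90090626]
scene 0.8 [56.02615969 39.397342  ]
scene -0.05 [[292. 301.]
 [217. 394.]]
scene -0.06 [[274. 292.]
 [199. 385.]]
scene -0.07 [[257. 283.]
 [181. 375.]]
top 0.2 [100.45480561  73.46629565]
top 0.8 [95.47463552 55.28783647]
top -0.05 [[380. 200.]
 [359.  70.]]
top -0.06 [[403. 197.]
 [381.  67.]]
top -0.07 [[425. 194.]
 [403.  64.]]
```

View pics/scene6.png

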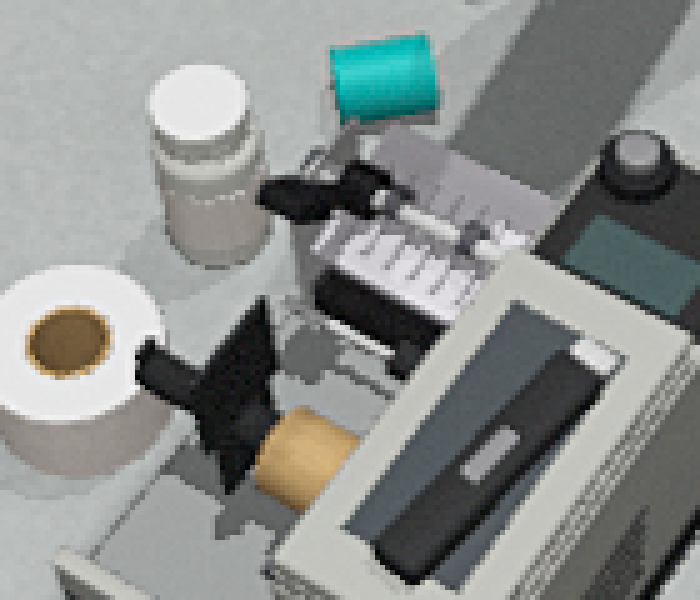

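View pics/top6.png

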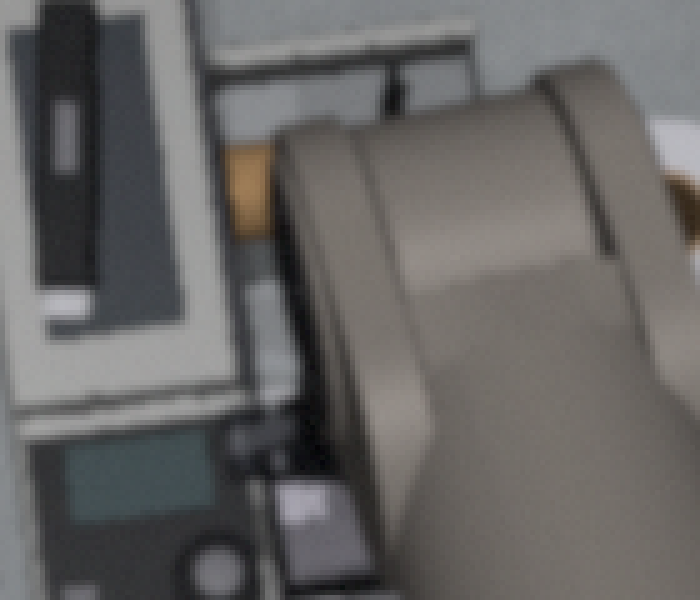

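The lever tip appears at crop (262–280,196) where the fully open pose predicts (280,197), so the second stop is reached. The retainer's top edge (crop (265,298) to (195,395)) puts it at y' of about -63 mm. The core sits at (305,455), clear of the plate.

```bash
python3 - <<'E'
from h import *
go(p2w([.06,-.03,.30]));go(p2w([.06,-.03,.172]))
E
```

```text
tgt [0.6699 0.0341 0.3   ] shift [0.1591 0.0102 0.0028] turn [-0.04 -0.29  0.35] F [0.15 0.37 0.52] t 7.3 P [-0.0992 -0.0207  0.302 ]
tgt [0.6699 0.0341 0.172 ] shift [0.1585 0.0103 0.1308] turn [-0.04 -0.29  0.35] F [0.15 0.37 0.52] t 7.3 P [-0.0992 -0.0207  0.302 ]
```

```bash
python3 -m jog '0.04 0.003 0 0 0 0 0; 0.08 0.006 0 0 0 0 0; 0.12 0.01 0 0 0 0 0; 0.159 0.01 0 0 0 0 0; 0.159 0.01 0.03 0 0 0 0'
python3 -m jog '0 0 0 0 0 0 0; 0 0 0 0 0 0 0'
python3 - <<'E'
from h import *
go(p2w([.06,-.032,.172]))
c=cam('scene');x,y=290,205
cv2.imwrite(f'pics/scene7.png',cv2.resize(c['image'][y-60:y+60,x-70:x+70,::-1],None,fx=5,fy=5,interpolation=3))
E
```

```text
t: 7.8
eef_pos: [0.6763, 0.0295, 0.2719]
tool_rot: [-0.001, 0.997, 0.083, 0.005]
contact_force: [0.7, -0.4, -0.6]
gripper_width: -0.0
t: 8.0
eef_pos: [0.6692, 0.028, 0.2688]
tool_rot: [0.0, 0.997, 0.083, -0.001]
contact_force: [-0.0, -0.3, 0.9]
gripper_width: -0.003
tgt [0.6703 0.0321 0.172 ] shift [ 0.002  -0.0039  0.0967] turn [-0.01  0.14 -0.01] F [-0.02 -0.3   0.9 ] t 8.0 P [ 0.0583 -0.0359  0.2688]
```

View pics/scene7.png

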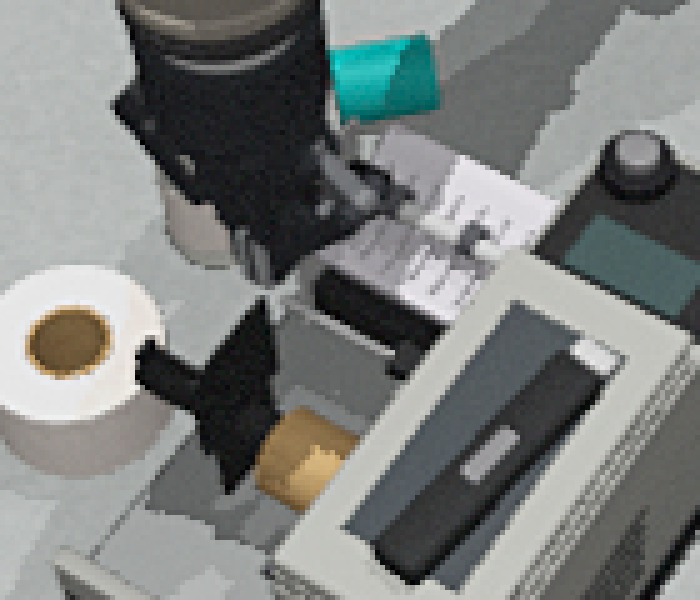

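```bash
python3 -m jog '0.002 0.002 0.03 0 0 0 0; 0.002 0.002 0.06 0 0 0 0; 0.002 0.002 0.08 0 0 0 0; 0.002 0.002 0.091 0 0 0 0; 0.002 0.002 0.091 0 0 0 0'
python3 -m jog '0 0.005 0 0 0 0 0; 0 0.01 0 0 0 0 0; 0 0.015 0 0 0 0 0; 0 0.018 0 0 0 0 0; 0 0.018 0 0 0 0 0'
python3 - <<'E'
from h import *
go(p2w([.06,-.1,.178]))
c=cam('scene');x,y=290,205
cv2.imwrite(f'pics/scene8.png',cv2.resize(c['image'][y-60:y+60,x-70:x+70,::-1],None,fx=5,fy=5,interpolation=3))
E
```

```text
t: 8.55
eef_pos: [0.6717, 0.0264, 0.1783]
tool_rot: [0.0, 0.997, 0.083, -0.0]
contact_force: [0.0, 0.0, 0.7]
gripper_width: 0.0
t: 9.05
eef_pos: [0.6758, 0.0086, 0.179]
tool_rot: [-0.0, 0.997, 0.082, 0.001]
contact_force: [0.3, -0.1, -0.1]
gripper_width: 0.001
tgt [ 0.6815 -0.0349  0.178 ] shift [-0.0015  0.0438  0.001 ] turn [ 0.   -0.06 -0.05] F [ 0.3  -0.12 -0.06] t 9.05 P [ 0.0615 -0.0562  0.179 ]
```

View pics/scene8.png

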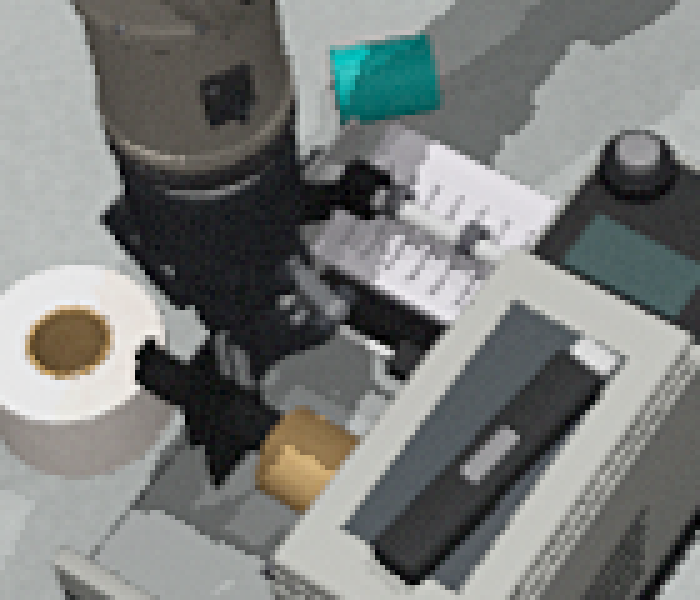

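The fingertips are against the plate's inner face and the plate has already shifted (bottom corner at crop (218,485), was (230,493)). I continue outward, watching the force.

```bash
python3 -m jog '0 0.006 0 0 0 0 0; 0 0.012 0 0 0 0 0; 0 0.018 0 0 0 0 0; 0 0.024 0 0 0 0 0; 0 0.028 0 0 0 0 0'
python3 -m jog '0 0.003 0 0 0 0 0; 0 0.006 0 0 0 0 0; 0 0.008 0 0 0 0 0; 0 0.008 0 0 0 0 0'
python3 - <<'E'
from h import *
go(p2w([.06,-.1,.178]))
c=cam('scene');x,y=290,205
cv2.imwrite(f'pics/scene9.png',cv2.resize(c['image'][y-60:y+60,x-70:x+70,::-1],None,fx=5,fy=5,interpolation=3))
E
```

```text
t: 9.6
eef_pos: [0.68, -0.0196, 0.1783]
tool_rot: [0.0, 0.997, 0.082, -0.0]
contact_force: [-1.3, 1.8, 1.9]
gripper_width: -0.002
t: 10.0
eef_pos: [0.6811, -0.0261, 0.1783]
tool_rot: [-0.0, 0.997, 0.083, -0.0]
contact_force: [-1.4, 3.5, 0.7]
gripper_width: -0.005
tgt [ 0.6815 -0.0349  0.178 ] shift [-0.001   0.0088  0.0003] turn [-0.04  0.02  0.01] F [-1.43  3.53  0.73] t 10.0 P [ 0.061  -0.0912  0.1783]
```

View pics/scene9.png

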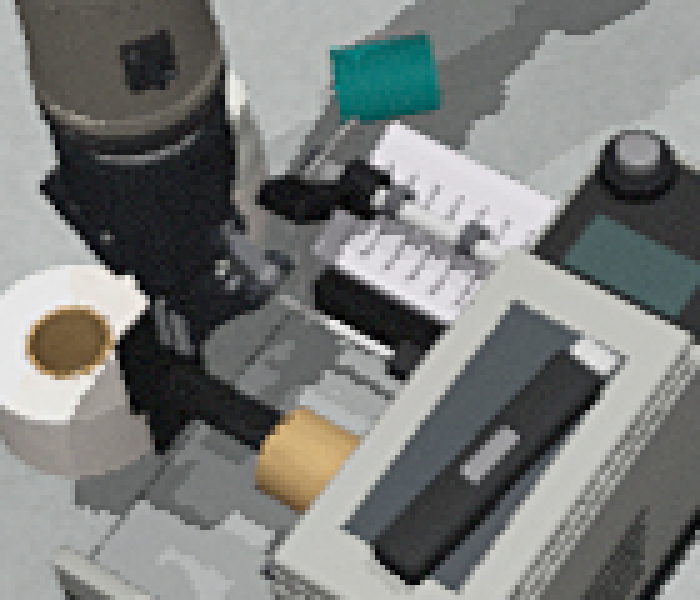

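```bash
python3 -m jog '0 0.002 0 0 0 0 0; 0 0.004 0 0 0 0 0; 0 0.004 0 0 0 0 0'
python3 -m jog '0 0.002 0 0 0 0 0; 0 0.004 0 0 0 0 0; 0 0.004 0 0 0 0 0'
```

```text
t: 10.35
eef_pos: [0.6812, -0.0264, 0.1784]
tool_rot: [-0.002, 0.996, 0.084, -0.001]
contact_force: [-4.1, 8.6, 2.8]
gripper_width: 0.0
t: 10.65
eef_pos: [0.6812, -0.0268, 0.1784]
tool_rot: [-0.004, 0.996, 0.086, -0.001]
contact_force: [-6.0, 14.2, 3.0]
gripper_width: -0.004
```

The tip stalled with 14 N along the slide, so the plate is at the end stop. I back off and lift away.

```bash
python3 -m jog '0 -0.014 0 0 0 0 0; 0 -0.018 0 0 0 0 0; 0 -0.018 -0.05 0 0 0 0; 0 -0.018 -0.1 0 0 0 0; 0 -0.018 -0.15 0 0 0 0'
python3 -m jog '-0.05 0 0 0 0 0 0; -0.1 0 0 0 0 0 0; -0.14 0.05 0 0 0 0 0; -0.18 0.1 0 0 0 0 0; -0.22 0.15 0 0 0 0 0'
python3 -m jog '0 0.05 0 0 0 0 0; 0 0.1 0 0 0 0 0; 0 0.15 0 0 0 0 0; 0 0.2 0 0 0 0 0; 0 0.2 0 0 0 0 0'
python3 - <<'E'
from h import *
go([.4,-.3,.33])
for n,x,y in(('scene',290,205),('top',350,170)):
    c=cam(n)
    cv2.imwrite(f'pics/{n}10.png',cv2.resize(c['image'][y-60:y+60,x-70:x+70,::-1],None,fx=5,fy=5,interpolation=3))
    cv2.imwrite(f'pics/{n}10f.png',c['image'][...,::-1])
    for yy in(-.1,-.105,-.11,-.12):print(n,yy,((proj(c,[p2w([.03,yy,.198]),p2w([.09,yy,.198])])-[x-70,y-60])*5).round().tolist())
E
```

```text
t: 11.15
eef_pos: [0.6796, -0.0184, 0.33]
tool_rot: [0.001, 0.997, 0.082, -0.0]
contact_force: [0.7, 0.2, 0.6]
gripper_width: 0.003
t: 11.65
eef_pos: [0.5064, -0.167, 0.3288]
tool_rot: [0.001, 0.997, 0.082, 0.0]
contact_force: [0.4, -0.5, -0.8]
gripper_width: -0.001
t: 12.15
eef_pos: [0.538, -0.3715, 0.3268]
tool_rot: [0.002, 0.997, 0.077, -0.001]
contact_force: [-0.7, 0.0, 0.2]
gripper_width: 0.001
tgt [ 0.4  -0.3   0.33] shift [-0.1254 -0.0918 -0.0031] turn [ 0.24  0.18 -0.7 ] F [-0.67  0.04  0.17] t 12.15 P [-0.1371 -0.4083  0.3268]
scene -0.1 [[205.0, 256.0], [128.0, 347.0]]
scene -0.105 [[196.0, 251.0], [119.0, 342.0]]
scene -0.11 [[188.0, 247.0], [111.0, 337.0]]
scene -0.12 [[170.0, 238.0], [93.0, 328.0]]
top -0.1 [[493.0, 184.0], [470.0, 54.0]]
top -0.105 [[504.0, 182.0], [481.0, 52.0]]
top -0.11 [[515.0, 181.0], [492.0, 51.0]]
top -0.12 [[538.0, 177.0], [515.0, 48.0]]
```

View pics/scene10.png

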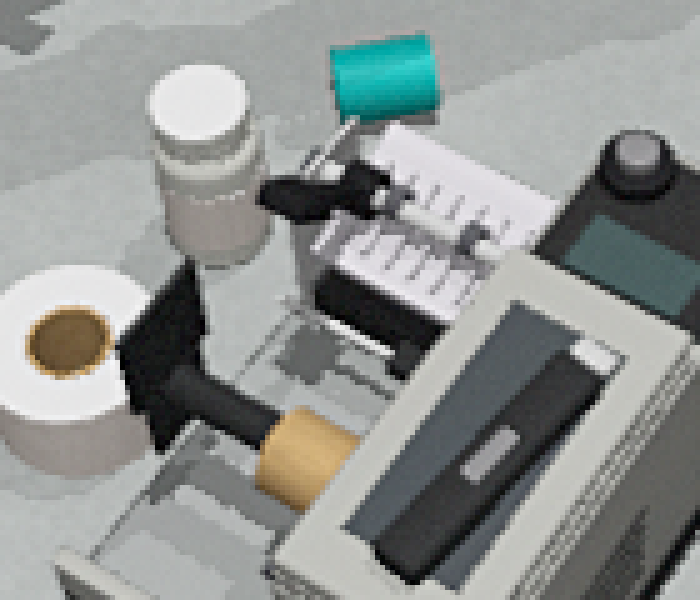

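View pics/top10.png

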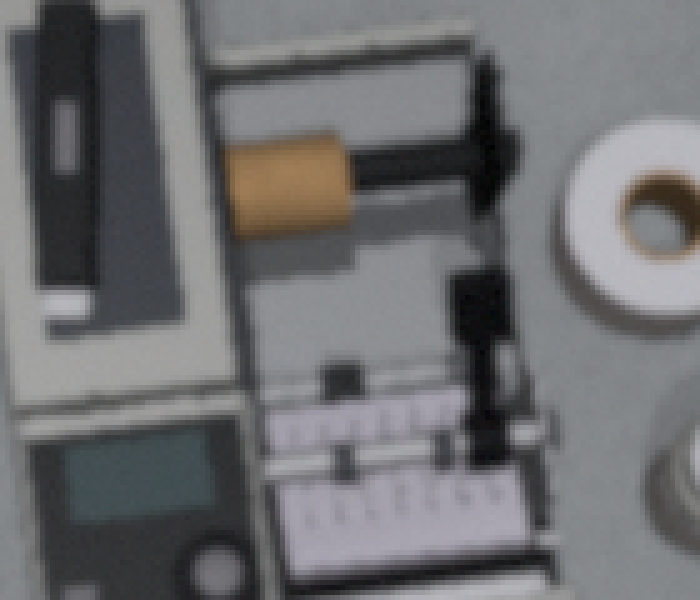

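View pics/scene10f.png

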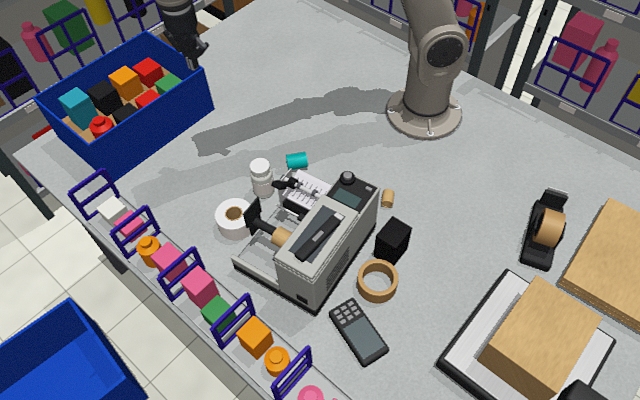

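The retainer is at the end of its hanger (crop (195,262) to (120,345), with only the bar's cap beyond it). The lever is fully open, the core, cutter and neighbours have not moved, and the robot is clear. I let the arm settle and hand in.

```bash
python3 -m jog '0 0 0 0 0 0 0; 0 0 0 0 0 0 0; 0 0 0 0 0 0 0'; python3 -c "
from station import workorder;print(workorder.hand_in())"
```

```text
t: 12.55
eef_pos: [0.5412, -0.3601, 0.3289]
tool_rot: [0.0, 0.996, 0.084, 0.0]
contact_force: [-0.5, 0.3, -0.6]
gripper_width: 0.003
the job is handed in; nothing more can be done
None
```

The printer is ready for a new roll and the job was handed in at about 12.6 s, using only the shut fingertips.

- **Pause key:** I pressed it to its stop. The force jumped to 23 N with no further travel, at about 5 mm down. It is back up in the later images.
- **Head lever:** I pushed it through the first click to the second stop. The tip is within about 4 px of where the fully open pose should appear.
- **Roll retainer:** I slid it outward until it stalled at 14 N. In the last pictures only the end of the bar shows beyond the plate.
- **Everything else:** The last pictures show the core still on the hanger, and the cutter and bench items where they were. The feed key and print head were never approached, and the arm stood clear with no contact force.

My estimates of the printer's angle differed by about 2 degrees, from 8 to 10. I worked with 9.5, and every contact landed where expected. None of the checks failed, though I had no direct readout of the key, lever or retainer travel, so these results rest on force and images.

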